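Fold the grader's thermometer and pocket scale and stow them in the case

ROBOT

A 7-joint arm with a two-finger parallel gripper is mounted at the origin on the work surface. World frame = base frame: x ahead of the robot, y to its left, z up, the work surface at z = 0. Lengths are in m, angles in degrees, forces in N, time in s.
With the tool pointing down it reaches from about 0.4 to 0.875 m from the base axis. Payload 6.5 kg.
Tool frame: the origin (TCP) lies midway between the tips of the shut fingers; the grasp point (between the pads) lies 19 mm behind it; z points along the fingers, y is the line along which they close (so a half turn about z gives the same grasp; the last joint's range is limited). The gripper opens to 85 mm and grips with 20 to 120 N. Pads are 22 mm wide; open, the fingers measure 114 mm over their backs; the gripper's body (76 mm by 85 mm) begins 54 mm behind the grasp point. The pads swing forward as they close: fully open they stand 13 mm farther back than shut.
Start: joints at [61.524, 30.733, -0.252, 88.115, 0.149, 61.152, -4.079], TCP at [0.271, -0.591, 0.231] pointing down, gripper open.
Joint ranges: [-154.64, 154.64], [-21.42, 123.67], [-72.66, 72.17], [13.99, 137.28], [-74.86, 254.86], [10.95, 109.41], [-158.01, 158.01]. Speed limits (degrees/s): [136.94, 136.94, 180, 180, 180, 180, 180].

INTERFACE

Orientations are given as a 3x3 rotation matrix whose columns are the frame's x, y, z axes.
In Python, from rig import r gives the robot as it stands.
- The arm moves only by the shell command python3 drive.py 'ROWS' [FORCE]. ROWS is a JSON list of rows, 1 to 10 of them, each of 7 numbers: the opening from 0.0 (shut) to 1.0 (fully open), then dx, dy, dz in m, then a rotation vector rx, ry, rz in degrees; each row is the pose to reach, as a shift and turn from the pose commanded when the command began, along the tool's axes at that moment; what a row does not reach only later rows make up. A row lasts 1/12 s, in which the tool goes at most 0.0417 m and 7.16 degrees, less where a joint would pass 70% of its speed; a pose out of reach is approached as far as the arm can. The fingers move at their own pace and stop on an object; FORCE is the grip in N (left out, the last holds). Time passes only in rows, so rows that do not move let the fingers close. It prints the time, the measured TCP pose, the force, the opening and the grip force at its end.
- r.read_state(): the state, without advancing time (a new reading comes with each control period).
- r.get_image(name): name is "side" or "top"; returns a dict with "pixels" (384x512x3 uint8, red, green, blue), "vfov" (degrees; the focal length in pixels is half the picture's height over the tangent of half this angle, whatever the lens; pixels are square), "cx", "cy" (the principal point, pixels), "rvec" (rotation vector, rad) and "tvec" (3), from world to camera coordinates, as OpenCV has them. Camera axes: x right, y down, z forward; pixel columns grow to the right and rows downward; lengths in m; the calibration is good to about 2 mm. A picture is of the moment at which its call begins. There is no depth.
- r.close_job(): hands the job in; it is judged then, once.
The state is a dict: "time": time; "joint_positions": joint angles; "joint_vel": joint speeds; "joint_torque": joint torques, N m; "tool_pos": TCP position; "tool_rot": TCP orientation; "ft_force": force on the tool from outside, world axes, zero at the start; "wrist_torque": the same for the moment, N m; "grip_width": opening from 0.0 (shut) to 1.0 (fully open); "finger_force": force on a finger pad.
Only numpy, scipy, OpenCV 4.12 (cv2) and the standard library are available. Lean on these libraries where they do the work, as an engineer would, in place of code of your own. Each camera call takes 0.05 s, during which the arm holds its last target. There are 200 camera calls.

TASK

Pack up the two cheese-grading instruments that are still lying open on the bench: fold the thermometer's probe fully in and shut the pocket scale's cover, then put each one the right way up into its own pocket in the open case and press it down past the retaining beads until it sits flat on the pocket floor. Do not shift the cheeses, jar, brush and spray bottle or the trier and loupe already in the case.

Things in the scene. Friction and masses are not known exactly. Their poses are not given: they have to be found in the camera images.
- thermometer: Blue fold-out probe thermometer, loose on the bench, face (grey display) up. Body 156 x 36 x 22 mm along its x, y, z, with an 8 mm high slot (z 7 to 15) along its +y side where the probe stows; about 170 g. Origin at the centre of its underside, z up. Its light probe hinge turns while the body mostly stays put.
- probe (a joint): Fold of the thermometer's probe. 0 = folded into the slot, pointing to the body's -x (end stop; its outer side then lies 0.5 mm inside the body's side face); grows as it swings out level over the +y side: 1.57 = square out to +y, 3.14 = straight out along +x. Starts at 1.5 to 2.7. Friction hinge, about 0.012 N m: a light push on the rod swings it and it stays where left.
- probe_pivot (a point): Pivot of the probe: on the thermometer at x = +66, y = +15, z = +11 mm of its frame; axis vertical.
- probe_tip (a point): Tip of the probe, moving with it: a steel rod 5 mm thick, 110 mm from pivot to tip, its axis 11 mm above the body's underside.
- scale: Black clamshell pocket scale with a pale grey cover, loose on the bench, right way up; 112 x 58 x 24 mm along its x, y, z when shut; about 210 g. The black base is 15.5 mm high; origin at the centre of its underside, z up. The cover, 1 mm smaller all round, is hinged along the base's +y long edge. Lift the scale by its base: held by the cover alone it falls open.
- cover (a joint): Opening of the scale's cover. 0 = shut over the base (end stop); 1.57 = standing straight up on the +y edge; larger = leaning outward over +y; end stop at 2.5. Starts at 1.7 to 2.2. Friction hinge, about 0.014 N m: it stays where left. Lift its free edge up and over from the +y side in an arc, then push it down.
- cover_hinge (a point): Middle of the cover's hinge line, on the scale at y = +28, z = +16 mm of its frame; the hinge runs along the scale's x.
- cover_edge (a point): Middle of the cover's free edge on its outer (top) face; the cover is a hollow tray 110 mm wide, 56 mm from hinge to free edge, 8 mm thick.
- case: Black hard case, 310 mm along its x, 250 along its y, 34 high, fixed to the bench. Its open lid lies flat (26 mm high) on its -y side; a low carrying handle stands 27 mm out on its +y side. Origin at the centre of its underside. The dark rigid insert's top face is 32 mm above the bench; its four rectangular pockets are 17 mm deep with lead-ins 3 mm wide, 5 mm deep.
- thermo_pocket (a point): Centre of the floor (15 mm above the bench) of the empty 159 x 39 mm pocket for the thermometer, at x -5, y +78 mm of the case, long side along the case's x. Either way round fits, with 1.5 mm play on every side; 5 mm proud when home. A sprung bead in each end wall holds one or both ends about 13 mm above the floor until pressed in from above with up to 12 N, then grips it.
- scale_pocket (a point): Centre of the floor (15 mm above the bench) of the empty 115 x 61 mm pocket for the scale, at x +45, y 0 of the case, long side along the case's x. Either way round fits, only when shut, with 1.5 mm play on every side; 7 mm proud when home. Sprung end beads as in the other pocket.
- trier: Cheese trier (wooden handle, steel half-tube blade), 200 x 24 x 20 mm, already home in its pocket at y = -79 mm of the case, 3 mm proud; to stay there. Origin under its middle.
- loupe: Folded loupe, 62 x 40 x 18 mm, already home in its pocket at x = -88, y = 0 of the case, 1 mm proud; to stay there. Origin under its middle.
- gouda_a: Small amber cheese, 110 mm across and 62 mm high, near the far side of the bench; leave alone. Origin under its middle.
- gouda_b: Small red cheese, 110 mm across and 62 mm high, near the far side of the bench; leave alone. Origin under its middle.
- jar: Coating jar with a yellow cap, 72 mm across and 95 mm high; leave alone. Origin under its middle.
- brush: Cheese brush, 160 mm long, lying near the robot; leave alone. Origin under its middle.
- spray: White spray bottle with a blue cap, 60 mm across and 170 mm high, near the far side; leave alone. Origin under its middle.

How it is judged (in metres and radians):
At the end, for the whole second after the job is handed in: The thermometer's probe and the scale's cover are folded to within 0.06 rad of shut; each instrument lies right way up in its own pocket, its underside within 2.5 mm of the pocket floor, its middle within 5 mm of the pocket's, square to the case and level within 0.04 rad, released and at rest (value of joint each of probe, cover below 0.06 rad and z of thermometer in the frame of thermo_pocket between -0.0025 and 0.0025 m and horizontal distance between thermometer and thermo_pocket below 0.005 m and angle between the x axis of each of thermometer, scale and the x axis of case, either way round below 0.04 rad and angle between each of thermometer, scale's own z axis and vertical below 0.04 rad and linear speed of each of thermometer, scale below 0.02 m/s and z of scale in the frame of scale_pocket between -0.0025 and 0.0025 m and horizontal distance between scale and scale_pocket below 0.005 m); the robot touches nothing.
It fails at once if a cheese is shifted more than 20 mm or knocked over (distance of any of gouda_a, gouda_b from where it was at the start of the episode above 0.02 m or angle between any of gouda_a, gouda_b's own z axis and vertical above 0.5 rad).
It fails at once if the jar or the spray bottle is shifted more than 20 mm or knocked over (distance of any of jar, spray from where it was at the start of the episode above 0.02 m or angle between any of jar, spray's own z axis and vertical above 0.5 rad).
It fails at once if the brush is shifted more than 20 mm or knocked over (distance of brush from where it was at the start of the episode above 0.02 m or angle between brush's own z axis and vertical above 0.5 rad).
It fails at once if the trier or the loupe is pushed about or lifted out of its pocket (moved more than 8 mm) (distance of any of trier, loupe from where it was at the start of the episode above 0.008 m).
It also fails if it takes over 72 s, if anything falls off the work surface, if the arm or the gripper's body presses on something with over 40 N, if the wrist force passes 120 N, or if a joint passes its speed limit or range.

## Working session

There is one attempt and no reset: what is moved stays moved. The work goes in short steps, Python scripts to look and compute and a shell command to move; the robot and the scene stay as the last step left them, time stands still between calls to the robot, and variables do not carry over. Pictures are saved under pics/ and viewed, at most 10 in all, crops included, and the job is handed in when it is done.

```bash
ls; mkdir -p pics; python3 - <<'E'
from rig import r
import cv2
for n in("top","side"):
    i=r.get_image(n); cv2.imwrite(f"pics/{n}0.png",i["pixels"][:,:,::-1]); print(n,i["vfov"],i["cx"],i["cy"],i["rvec"],i["tvec"])
s=r.read_state(); print(s["time"],s["tool_pos"],s["tool_rot"])
E
```

```text
drive.py
pics
rig.py
top 44.68141917043028 250.50846746841694 188.6942279521049 [ 2.18352918 -2.1753921   0.06128223] [0.05917451 0.51743789 1.39680583]
side 52.039984634408555 256.8892834009174 196.24618173456292 [ 0.81873814 -2.28500664  1.34397921] [0.44636606 0.1880766  0.8299931 ]
0.1 [ 0.27118595 -0.59012841  0.23052027] [[ 9.08600304e-01  4.17666053e-01 -7.45483102e-04]
 [ 4.17666699e-01 -9.08599356e-01  1.31817526e-03]
 [-1.26788409e-04 -1.50905791e-03 -9.99998853e-01]]
```

View pics/top0.png

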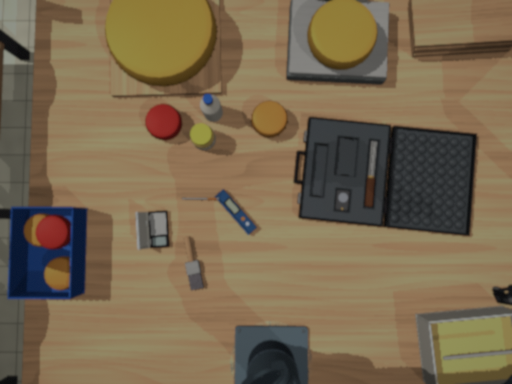

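View pics/side0.png

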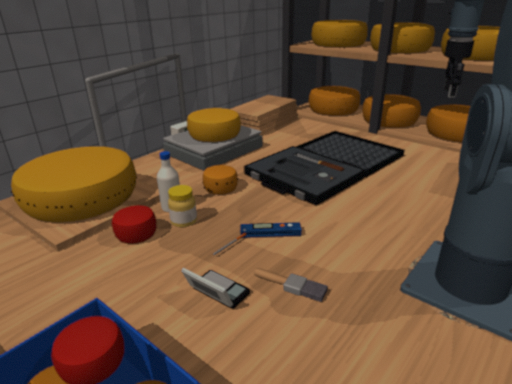

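The top view shows the thermometer (blue) from about (222,192) to (252,232), with its probe pointing left to (185,198). The scale is at about (153,229) with its cover to the left, and the case is centred near (347,172). The side view agrees. Next I'll take enlarged crops.

```bash
cat > h.py <<'E'
import cv2, numpy as np
from rig import r
class V:
    def __init__(s,n):
        i=r.get_image(n); s.im=np.ascontiguousarray(i["pixels"][:,:,::-1]); h=s.im.shape[0]
        f=h/2/np.tan(np.radians(i["vfov"]/2)); s.K=np.array([[f,0,i["cx"]],[0,f,i["cy"]],[0,0,1]])
        s.rv=np.array(i["rvec"],float); s.t=np.array(i["tvec"],float); s.R=cv2.Rodrigues(s.rv)[0]; s.c=-s.R.T@s.t
    def plane(s,uv,z):
        uv=np.atleast_2d(np.array(uv,float)); d=np.c_[uv,np.ones(len(uv))]@np.linalg.inv(s.K).T@s.R
        return s.c+d*((z-s.c[2])/d[:,2:])
    def proj(s,P): return cv2.projectPoints(np.atleast_2d(np.array(P,float)),s.rv,s.t,s.K,None)[0][:,0]
E
python3 - <<'E'
from h import *
t=V("top"); s=V("side")
print("cams",t.c,s.c)
a=cv2.resize(t.im[175:295,125:265],None,fx=5,fy=5,interpolation=cv2.INTER_CUBIC)[:600]
cv2.imwrite("pics/ta.png",a)
b=cv2.resize(t.im[105:245,290:485],None,fx=4,fy=4,interpolation=cv2.INTER_CUBIC); cv2.imwrite("pics/tb.png",b)
c=cv2.resize(s.im[210:315,175:335],None,fx=5,fy=5,interpolation=cv2.INTER_CUBIC); cv2.imwrite("pics/sa.png",c)
E
```

```text
cams [0.41875312 0.04191336 1.43010462] [-0.07755954  0.76852043  0.57172098]
```

View pics/ta.png

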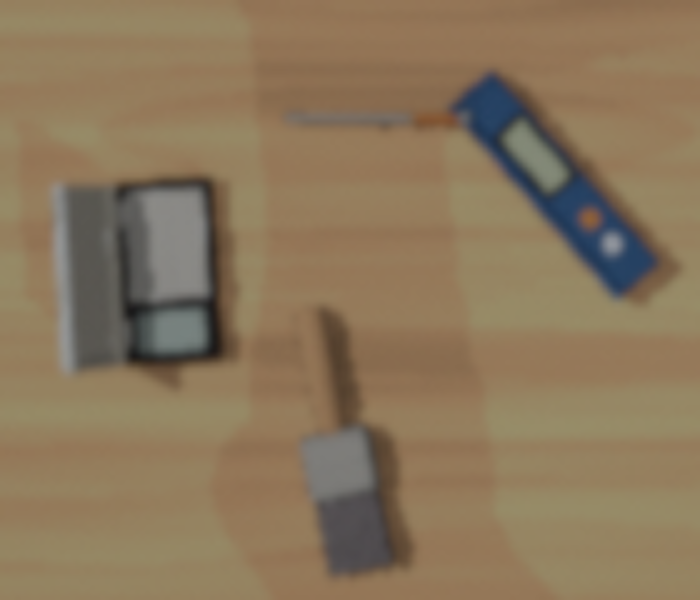

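View pics/tb.png

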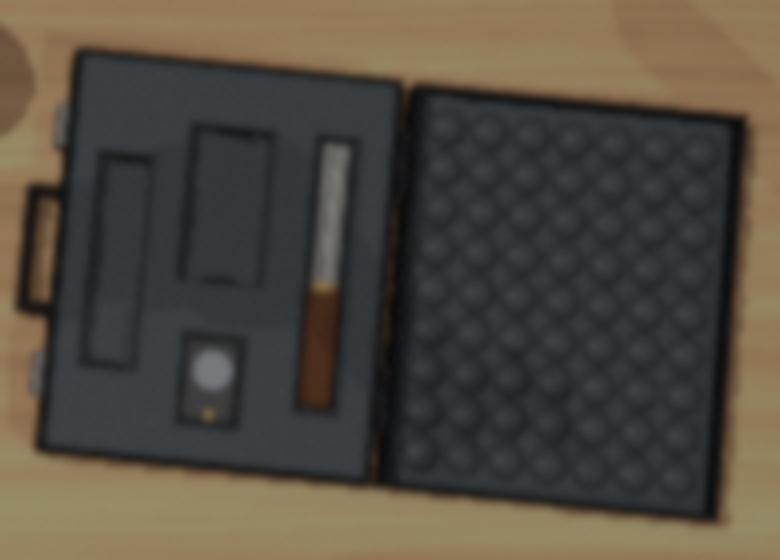

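View pics/sa.png

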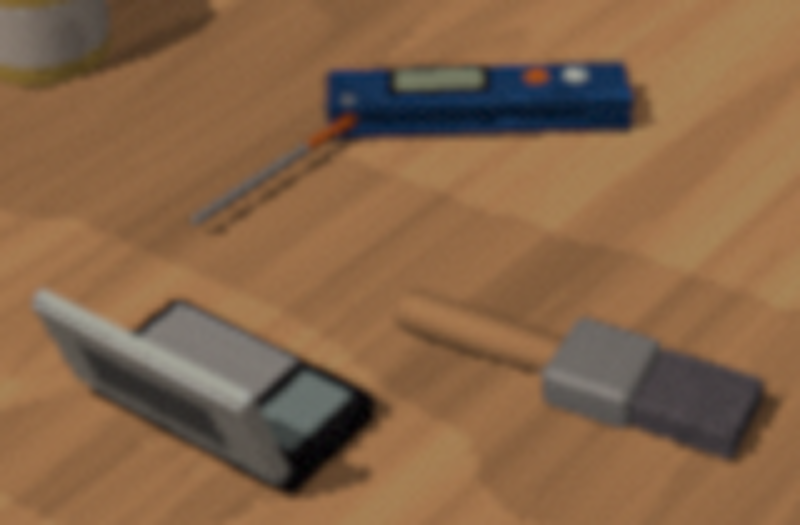

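The top crop shows the thermometer's pivot end at upper left, with the probe out on its +y side. The scale's hinge is toward world +y, so its x axis is about world +x. The case handle is on the left, which is world +y, and the scale pocket is on the far side. Now I'll measure.

```bash
cat > m.py <<'E'
from h import *
def big(m,roi):
    k=np.zeros_like(m); x0,y0,x1,y1=roi; k[y0:y1,x0:x1]=m[y0:y1,x0:x1]
    c=max(cv2.findContours(k,cv2.RETR_EXTERNAL,cv2.CHAIN_APPROX_NONE)[0],key=cv2.contourArea); return c
def rect(P):
    (c,wh,a)=cv2.minAreaRect((P[:,:2]*1000).astype(np.float32)); return np.array(c),wh,a
UP=8
def up(im): return cv2.resize(im,None,fx=UP,fy=UP,interpolation=cv2.INTER_CUBIC)
def dn(c): return (c.reshape(-1,2)+.5)/UP-.5
E
cat > m1.py <<'E'
from m import *
t=V("top"); s=V("side"); np.set_printoptions(precision=4,suppress=True)
b,g,rr=[x.astype(int) for x in cv2.split(up(t.im))]
blue=((b-rr)>15).astype(np.uint8)
c=dn(big(blue,[1640,1440,2160,1960])); print("thermo",rect(t.plane(c,.022)))
dark=((b+g+rr)<225).astype(np.uint8)
c=dn(big(dark,[1080,1640,1440,2040])); P=t.plane(c,.0155); print("scale dark",rect(P))
hsv=cv2.cvtColor(up(t.im),cv2.COLOR_BGR2HSV)
low=((rr-b)<18).astype(np.uint8)
c=dn(big(low,[1080,1640,1440,2040])); print("scale all",rect(t.plane(c,.0155)))
# case outline
cs=((rr-b)<12)&((rr+g+b)<330)
c=dn(big(cs.astype(np.uint8),[2320,880,3920,1960])); P=t.plane(c,.034); print("case+lid",rect(P))
np.save("case.npy",c); 
# side thermo
b,g,rr=[x.astype(int) for x in cv2.split(up(s.im))]
c=dn(big(((b-rr)>15).astype(np.uint8),[1840,1720,2480,1960])); h=cv2.approxPolyDP(cv2.convexHull(c.astype(np.float32)),.8,True)[:,0]
print("side hull",h, "\n z22",s.plane(h,.022)[:,:2],"\n z0",s.plane(h,0)[:,:2])
E
python3 m1.py
```

```text
thermo (array([448.2026, 106.2396]), (151.72763061523438, 33.064598083496094), 41.34042739868164)
scale dark (array([393.6473, 338.5712]), (113.34841918945312, 63.60691833496094), 5.547055244445801)
scale all (array([393.5027, 359.679 ]), (111.19598388671875, 95.57009887695312), 4.420340538024902)
case+lid (array([ 558.9966, -336.9511]), (527.2422485351562, 302.90087890625), 84.2219009399414)
side hull [[300.8125 228.3125]
 [299.0625 234.8125]
 [245.3125 236.6875]
 [240.4375 231.1875]
 [240.5625 225.1875]
 [243.1875 223.9375]
 [297.9375 222.5625]] 
 z22 [[0.3818 0.0667]
 [0.3687 0.0934]
 [0.467  0.1819]
 [0.4927 0.1714]
 [0.5111 0.1506]
 [0.5097 0.142 ]
 [0.4029 0.0491]] 
 z0 [[0.4001 0.0386]
 [0.3865 0.0663]
 [0.4888 0.1584]
 [0.5155 0.1475]
 [0.5346 0.1259]
 [0.5332 0.1169]
 [0.4221 0.0203]]
```

```bash
cat > m2.py <<'E'
from m import *
np.set_printoptions(precision=4,suppress=True,linewidth=200)
t=V("top"); G=t.im.astype(np.float32)
def smp(P): 
    uv=t.proj(P).astype(np.float32); return cv2.remap(G,uv[:,0].reshape(1,-1),uv[:,1].reshape(1,-1),cv2.INTER_CUBIC)[0]
a=np.radians(-5.8); ex=np.array([np.cos(a),np.sin(a)]); ey=np.array([-ex[1],ex[0]]); O=np.array([.48,-.225])
def W(x,y,z): p=O+np.outer(x,ex)+np.outer(y,ey); return np.c_[p,np.full(len(p),z)]
# outer edges x=+-155 at z=.034, wood/black (red channel) crossing; several y
u=np.arange(-.21,.2101,.0005)
R=[]
for y in np.arange(-.11,.115,.02):
    v=smp(W(u,np.full_like(u,y),.034))[:,2]
    d=np.diff(v); n=len(d)//2; lo=u[np.argmin(d[:n])]; hi=u[n+np.argmax(d[n:])]; R.append((y,lo,hi,hi-lo))
R=np.array(R); print(R); print("slopes deg",[np.degrees(np.polyfit(R[:,0],R[:,k],1)[0]) for k in(1,2)],"centre x",(R[:,1]+R[:,2]).mean()/2)
w=np.arange(-.16,.17,.002)
for x0,x1 in((.06,.10),(.0,.02),(-.1,-.075),(-.14,-.13)):
    v=np.mean([smp(W(np.full_like(w,x),w,.032)).sum(1)/3 for x in np.arange(x0,x1,.003)],0)
    print(x0,' '.join(f"{int(a*1000)}:{int(b)}" for a,b in zip(w,v)))
E
python3 m2.py
```

```text
[[-0.11   -0.063   0.206   0.269 ]
 [-0.09   -0.065   0.121   0.186 ]
 [-0.07   -0.0645  0.0795  0.144 ]
 [-0.05   -0.064   0.196   0.26  ]
 [-0.03   -0.065   0.188   0.253 ]
 [-0.01   -0.065   0.195   0.26  ]
 [ 0.01   -0.067   0.1955  0.2625]
 [ 0.03   -0.0655  0.0385  0.104 ]
 [ 0.05   -0.065   0.1765  0.2415]
 [ 0.07   -0.0645  0.168   0.2325]
 [ 0.09   -0.0635  0.1665  0.23  ]
 [ 0.11   -0.065   0.167   0.232 ]]
slopes deg [np.float64(-0.17028465939204437), np.float64(0.5459125845215353)] centre x 0.046687500000000236
0.06 -160:50 -158:49 -156:48 -154:49 -152:50 -150:51 -148:52 -146:53 -144:54 -142:54 -139:53 -137:51 -135:47 -133:41 -131:36 -129:32 -127:27 -125:23 -123:19 -121:15 -119:12 -117:16 -115:23 -113:28 -111:29 -109:29 -107:33 -105:41 -103:48 -101:52 -99:54 -97:54 -95:54 -93:54 -91:54 -89:54 -87:53 -85:50 -83:45 -81:39 -79:34 -77:35 -75:44 -73:56 -71:66 -69:73 -67:77 -65:78 -63:76 -61:73 -59:68 -57:61 -55:50 -53:40 -51:37 -49:41 -47:47 -45:52 -43:54 -41:55 -39:55 -37:55 -35:55 -33:55 -31:55 -29:55 -27:55 -25:54 -23:53 -21:52 -19:49 -17:48 -15:48 -13:50 -11:53 -9:54 -7:54
[... 3604 characters left out ...]
 -19:123 -17:123 -15:122 -13:122 -11:123 -9:123 -7:123 -5:123 -3:123 -1:123 0:123 2:123 4:123 6:123 8:123 10:123 12:123 14:123 16:123 18:123 20:123 22:123 24:123 26:123 28:123 30:123 32:123 34:123 36:124 38:123 40:123 42:123 44:123 46:123 48:123 50:124 52:124 54:124 56:124 58:124 60:124 62:124 64:124 66:124 68:124 70:124 72:124 74:124 76:124 78:124 80:124 82:124 84:124 86:124 88:124 90:124 92:124 94:125 96:125 98:125 100:125 102:125 104:125 106:125 108:125 110:125 112:125 114:125 116:125 118:125 120:125 122:125 124:125 126:125 128:126 130:125 132:125 134:126 136:126 138:126 140:126 142:126 144:126 146:126 148:126 150:126 152:126 154:126 156:126 158:126 160:126 162:126 164:126 166:126 168:126
```

```bash
python3 - <<'E'
s=open('m2.py').read()
s=s[:s.index('# outer')].replace('[.48,-.225]','[.5708,-.2217]')
s+='''
def edge(lo,hi,fixed,axis,z,sgn,ch=slice(0,3)):
    u=np.arange(lo,hi,.0005); out=[]
    for f in fixed:
        F=np.full_like(u,f); v=smp(W(u,F,z) if axis==0 else W(F,u,z))[:,ch].mean(1)
        d=np.maximum(np.gradient(v)*sgn,0); k=np.argmax(d); sl=slice(max(k-6,0),k+7); out.append((u[sl]*d[sl]).sum()/d[sl].sum())
    out=np.array(out); p=np.polyfit(fixed,out,1); return 1000*np.median(out),np.degrees(p[0]),1000*np.std(out-np.polyval(p,fixed))
ys=np.arange(-.1,.101,.01); xs=np.r_[np.arange(-.14,-.12,.005),np.arange(.12,.14,.005)]; xa=np.arange(-.13,.131,.01)
print("x-155",edge(-.175,-.145,ys,0,.034,-1)); print("x+155",edge(.145,.175,ys,0,.034,1))
print("ins +y(grey->black)",edge(.108,.12,xa,1,.032,-1)); print("ins -y",edge(-.12,-.108,xa,1,.032,1))
print("lid -y edge",edge(-.40,-.36,xa,1,.026,-1))
for nm,cx,cy,L,Wd in(("thermo",-.005,.078,.159,.039),("scale",.045,0,.115,.061),("loupe",-.088,0,.065,.043),("trier",0,-.079,.203,.027)):
    r_=np.arange(-L/2+.012,L/2-.011,.006)+cx; q=np.arange(-Wd/2+.008,Wd/2-.007,.004)+cy; d=.010
    print(nm,"y+",edge(cy+Wd/2-.002,cy+Wd/2+d,r_,1,.032,1),"y-",edge(cy-Wd/2-d,cy-Wd/2+.002,r_,1,.032,-1),"x+",edge(cx+L/2-.002,cx+L/2+d,q,0,.032,1),"x-",edge(cx-L/2-d,cx-L/2+.002,q,0,.032,-1))
b=t.plane([[0,0]],0)
'''
open('m2.py','w').write(s)
E
python3 m2.py
```

```text
x-155 (np.float64(-155.328504733628), np.float64(-0.06978416895005086), np.float64(0.6659118603745675))
x+155 (np.float64(154.8121011198693), np.float64(-0.11161200785538446), np.float64(0.5717861631227755))
ins +y(grey->black) (np.float64(117.12419182710374), np.float64(0.09061188931574053), np.float64(0.2834292231807321))
ins -y (np.float64(-117.94498413319937), np.float64(0.013366758741336726), np.float64(0.30994775846572475))
lid -y edge (np.float64(-385.02136011006377), np.float64(0.15746102994410235), np.float64(0.8190234910920458))
thermo y+ (np.float64(100.12614638821324), np.float64(-0.22759761423882893), np.float64(0.44801200305637745)) y- (np.float64(54.52213184536921), np.float64(0.09593863623070545), np.float64(0.2953494382718481)) x+ (np.float64(77.83507663278773), np.float64(2.4957550347317), np.float64(0.5944198963853452)) x- (np.float64(-86.93186385210946), np.float64(1.2720085527780867), np.float64(0.3828637980619314))
scale y+ (np.float64(33.11146118475182), np.float64(-0.11541027636647198), np.float64(0.5176483824830755)) y- (np.float64(-33.96452245596292), np.flo
[... 379 characters left out ...]
4(-24.859424778244065), np.float64(0.018374910286046462), np.float64(0.5177781278411425)) x+ (np.float64(-50.9046021199147), np.float64(1.3695078335527573), np.float64(0.3077394150423179)) x- (np.float64(-123.63018691251023), np.float64(-1.7080191263197992), np.float64(0.45672848783663766))
trier y+ (np.float64(-60.96966557200588), np.float64(0.4465200758405607), np.float64(0.4035276952141577)) y- (np.float64(-95.73348919010307), np.float64(-0.2543630427397261), np.float64(0.609933042011009)) x+ (np.float64(107.69953188746518), np.float64(0.7641946086162016), np.float64(0.11233714118878055)) x- (np.float64(-103.98524417539045), np.float64(-4.888620276451544), np.float64(0.06711466392333092))
```

```bash
cat > m3.py <<'E'
from m import *
np.set_printoptions(precision=4,suppress=True,linewidth=160)
t=V("top"); G=t.im.astype(np.float32)
class F:
    def __init__(s,O,yaw,view=None): 
        a=np.radians(yaw); s.O=np.array(O); s.ex=np.array([np.cos(a),np.sin(a)]); s.ey=np.array([-s.ex[1],s.ex[0]]); s.v=view or t
    def edge(s,lo,hi,fixed,axis,z,sgn):
        u=np.arange(lo,hi,.0005); out=[]
        for f in fixed:
            q=np.full_like(u,f); x,y=(u,q) if axis==0 else (q,u)
            uv=s.v.proj(np.c_[s.O+np.outer(x,s.ex)+np.outer(y,s.ey),np.full(len(u),z)]).astype(np.float32)
            v=cv2.remap(s.v.im.astype(np.float32),uv[:,0].reshape(1,-1),uv[:,1].reshape(1,-1),cv2.INTER_CUBIC)[0].mean(1)
            d=np.maximum(np.gradient(v)*sgn,0); k=np.argmax(d); sl=slice(max(k-6,0),k+7); out.append((u[sl]*d[sl]).sum()/d[sl].sum())
        out=np.array(out); p=np.polyfit(fixed,out,1); return np.round([1000*np.median(out),np.degrees(p[0]),1000*np.std(out-np.polyval(p,fixed))],2)
E
python3 - <<'E'
from m3 import *
th=F([.4482,.1062],41.3); q=np.arange(-.012,.013,.004); p=np.arange(-.07,.05,.005)
print("th x+",th.edge(.068,.09,q,0,.022,1),"x-",th.edge(-.09,-.068,q,0,.022,-1),"y+",th.edge(.01,.026,p,1,.022,1),"y-",th.edge(-.026,-.01,p,1,.022,-1))
sc=F([.3936,.338],4.5); q=np.arange(-.02,.021,.004); p=np.arange(-.045,.046,.005)
print("sc x+",sc.edge(.045,.07,q,0,.0155,1),"x-",sc.edge(-.07,-.045,q,0,.0155,-1),"y- z15",sc.edge(-.05,-.02,p,1,.0155,-1),"y- z0",sc.edge(-.05,-.02,p,1,0,-1))
hsv=cv2.cvtColor(up(t.im),cv2.COLOR_BGR2HSV); H,S,Vv=[x.astype(int) for x in cv2.split(hsv)]
b,g,rr=[x.astype(int) for x in cv2.split(up(t.im))]
c=dn(big(((rr-b>60)&(g-b>60)&(abs(rr-g)<25)).astype(np.uint8),[1480,960,1760,1240])); print("jar cap",rect(t.plane(c,.095)))
# cover free edge bright strip: threshold
c=dn(big(((b>150)).astype(np.uint8),[1080,1640,1200,2040])); print("strip px",cv2.minAreaRect(c.astype(np.float32)))
c=c.astype(float); e=t.plane(c,.065); print("at z65",rect(e), "z55",rect(t.plane(c,.055))[0])
c=dn(big(((rr-b)<25).astype(np.uint8),[1400,1520,1660,1660])); print("rod px",c.min(0),c.max(0), t.plane([c[c[:,0].argmin()]],.011))
E
```

```text
th x+ [76.65  1.24  0.65] x- [-88.46  24.92   2.69] y+ [16.64 -0.08  0.78] y- [-23.81  -0.12   0.77]
sc x+ [57.66  0.15  0.34] x- [-54.88   0.26   0.57] y- z15 [-29.21  -1.04   0.55] y- z0 [-26.19  -1.04   0.52]
jar cap (array([671.3192, 205.7892]), (62.17356491088867, 61.93225860595703), 0.5776862502098083)Traceback (most recent call last):
  File "<stdin>", line 10, in <module>
  File "m.py", line 4, in big
    c=max(cv2.findContours(k,cv2.RETR_EXTERNAL,cv2.CHAIN_APPROX_NONE)[0],key=cv2.contourArea); return c
ValueError: max() iterable argument is empty
```

```bash
python3 - <<'E'
from m3 import *
print("tip,mid rod",t.plane([[183,198.4],[205,198.8]],.011)); print("cover edge",t.plane([[138,230.6]],.06),t.plane([[138,230.6]],.07))
E
cat > go.py <<'E'
# go.py x y z yaw : needed shift + turn in tool axes (from measured pose)
import sys; from rig import r; import numpy as np
from scipy.spatial.transform import Rotation as Ro
x,y,z,w=map(float,sys.argv[1:5]); s=r.read_state(); R=np.array(s["tool_rot"]); p=np.array(s["tool_pos"])
a=np.radians(w); T=np.array([[np.cos(a),np.sin(a),0],[np.sin(a),-np.cos(a),0],[0,0,-1]])
d=R.T@(np.array([x,y,z])-p); rv=Ro.from_matrix(R.T@T).as_rotvec(degrees=True)
print("d",d.round(4),"rv",rv.round(2),"now",p.round(4),"rows>=",round(max(np.linalg.norm(d)/.0417,np.linalg.norm(rv)/7.16),1))
E
python3 go.py .53 .25 .23 0
```

```text
tip,mid rod [[0.4874 0.2668 0.011 ]
 [0.4864 0.1996 0.011 ]]
cover edge [[0.3901 0.3898 0.06  ]] [[0.3903 0.3873 0.07  ]]
d [ 0.586  -0.6558  0.0012] rv [-0.    0.   24.68] now [ 0.2714 -0.5906  0.2313] rows>= 21.1
```

```bash
python3 drive.py '[[0,0.3,-0.33,0,0,0,24.68],[0,0.3,-0.33,0,0,0,24.68],[0,0.3,-0.33,0,0,0,24.68],[0,0.3,-0.33,0,0,0,24.68],[0,0.3,-0.33,0,0,0,24.68],[0,0.3,-0.33,0,0,0,24.68],[0,0.3,-0.33,0,0,0,24.68],[0,0.3,-0.33,0,0,0,24.68],[0,0.3,-0.33,0,0,0,24.68],[0,0.3,-0.33,0,0,0,24.68]]' 40; python3 go.py .53 .25 .09 0
```

```text
time: 1.33
tool_pos: [0.3976, -0.1916, 0.2317]
tool_rot: [[1.0, -0.0, 0.001], [-0.0, -1.0, -0.001], [0.001, 0.001, -1.0]]
ft_force: [1.1, -0.7, -0.4]
grip_width: -0.002
finger_force: 0.0
d [ 0.1322 -0.4417  0.1415] rv [ 0.03 -0.05 -0.01] now [ 0.3976 -0.1916  0.2317] rows>= 11.6
```

```bash
python3 drive.py '[[0,0.13,-0.44,0.1,0,0,0],[0,0.13,-0.44,0.1,0,0,0],[0,0.13,-0.44,0.1,0,0,0],[0,0.13,-0.44,0.1,0,0,0],[0,0.13,-0.44,0.1,0,0,0],[0,0.13,-0.44,0.1,0,0,0],[0,0.13,-0.44,0.1,0,0,0],[0,0.13,-0.44,0.1,0,0,0],[0,0.13,-0.44,0.1,0,0,0],[0,0.13,-0.44,0.1,0,0,0]]'; python3 drive.py '[[0,0,-0.03,0.04,0,0,0],[0,0,-0.01,0.08,0,0,0],[0,0,0,0.11,0,0,0],[0,0,0,0.125,0,0,0],[0,0,0,0.125,0,0,0]]'; python3 go.py .53 .25 .005 0
cat > arc.py <<'E'
import numpy as np; from rig import r
s=r.read_state(); R=np.array(s["tool_rot"]); p=np.array(s["tool_pos"]); P=np.array([.4875,.160])
for f,w in zip([92,105,118,131,144,157,170,183,196,209,217,220.5],[0,0,0,0,7,14,21,28,35,41.3,41.3,41.3]):
    a,b=np.radians(f),np.radians(w); n=np.array([np.sin(a),-np.cos(a)]); tx=np.array([np.cos(b),np.sin(b)]); ty=np.array([tx[1],-tx[0]])
    d=.0025+.011*abs(n@tx)+.0145*abs(n@ty); c=P+.08*np.array([np.cos(a),np.sin(a)])+d*n
    print(f,w,c.round(4),(R.T@np.r_[c-p[:2],0.005-p[2]]).round(4))
E
python3 arc.py
```

```text
time: 2.17
tool_pos: [0.5131, 0.199, 0.1422]
tool_rot: [[1.0, -0.0, 0.0], [-0.0, -1.0, -0.0], [0.0, 0.0, -1.0]]
ft_force: [-0.5, -0.3, 0.2]
grip_width: 0.001
finger_force: 0.0
time: 2.58
tool_pos: [0.5099, 0.195, 0.0138]
tool_rot: [[1.0, -0.001, -0.006], [-0.001, -1.0, -0.003], [-0.006, 0.003, -1.0]]
ft_force: [-0.6, 0.7, 0.3]
grip_width: 0.001
finger_force: 0.0
d [ 0.0202 -0.0551  0.0085] rv [ 0.2   0.37 -0.03] now [0.5099 0.195  0.0138] rows>= 1.4
92 0 [0.4987 0.2404] [-0.0111 -0.0455  0.0088]
105 0 [0.4831 0.2416] [-0.0267 -0.0467  0.0089]
118 0 [0.4667 0.2396] [-0.0431 -0.0446  0.009 ]
131 0 [0.4503 0.2337] [-0.0595 -0.0387  0.0091]
144 7 [0.4349 0.2237] [-0.0749 -0.0287  0.0092]
157 14 [0.4219 0.2103] [-0.0879 -0.0153  0.0094]
170 21 [0.4123 0.1942] [-0.0975  0.0008  0.0095]
183 28 [0.4065 0.1761] [-0.1032  0.0189  0.0096]
196 35 [0.4051 0.157 ] [-0.1046  0.038   0.0096]
209 41.3 [0.4083 0.1378] [-0.1015  0.0572  0.0097]
217 41.3 [0.4129 0.1261] [-0.0969  0.0689  0.0097]
220.5 41.3 [0.4155 0.1211] [-0.0942  0.0739  0.0097]
```

```bash
python3 drive.py '[[0,0.004,-0.03,0.004,0,0,0],[0,0,-0.045,0.008,0,0,0],[0,-0.011,-0.046,0.009,0,0,0],[0,-0.027,-0.047,0.009,0,0,0],[0,-0.043,-0.045,0.009,0,0,0],[0,-0.06,-0.039,0.009,0,0,0],[0,-0.068,-0.034,0.009,0,0,-3],[0,-0.075,-0.029,0.009,0,0,-7],[0,-0.081,-0.022,0.009,0,0,-10],[0,-0.088,-0.015,0.009,0,0,-14]]'; python3 go.py .4123 .1942 .005 21; python3 - <<'E'
from m3 import *
cv2.imwrite("pics/p1.png",cv2.resize(t.im[150:260,140:280],None,fx=4,fy=4))
E
```

```text
time: 3.42
tool_pos: [0.4259, 0.2133, 0.0103]
tool_rot: [[0.969, 0.245, 0.003], [0.245, -0.969, 0.002], [0.004, -0.001, -1.0]]
ft_force: [-0.1, 0.2, -0.0]
grip_width: -0.004
finger_force: 0.1
d [-0.0179  0.0152  0.0052] rv [-0.06 -0.22 -6.8 ] now [0.4259 0.2133 0.0103] rows>= 1.0
```

View pics/p1.png

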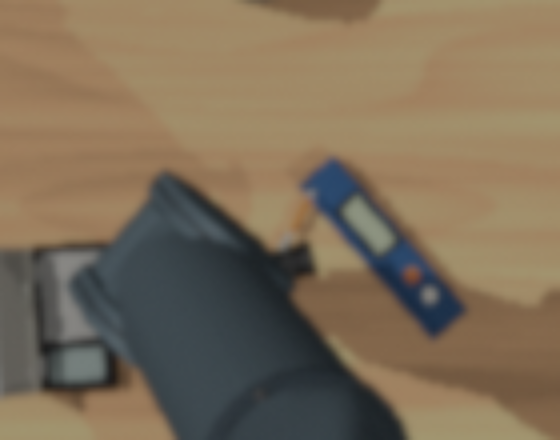

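The probe is following the finger: its orange base is at (300,215), and the thermometer body hasn't moved. I'll continue the arc a little lower.

```bash
python3 arc.py | tail -7
```

```text
157 14 [0.4219 0.2103] [-0.0023  0.0001  0.0049]
170 21 [0.4123 0.1942] [-0.0156  0.0133  0.0049]
183 28 [0.4065 0.1761] [-0.0257  0.0294  0.0049]
196 35 [0.4051 0.157 ] [-0.0318  0.0476  0.0049]
209 41.3 [0.4083 0.1378] [-0.0335  0.0669  0.0049]
217 41.3 [0.4129 0.1261] [-0.032   0.0795  0.0049]
220.5 41.3 [0.4155 0.1211] [-0.0307  0.0849  0.0049]
```

```bash
python3 drive.py '[[0,-0.002,0,0.005,0,0,0],[0,-0.009,0.007,0.005,0,0,-4],[0,-0.016,0.013,0.005,0,0,-7],[0,-0.021,0.021,0.005,0,0,-10],[0,-0.026,0.029,0.005,0,0,-14],[0,-0.029,0.038,0.005,0,0,-17],[0,-0.032,0.048,0.005,0,0,-21],[0,-0.033,0.057,0.005,0,0,-24],[0,-0.0335,0.067,0.005,0,0,-27.3],[0,-0.033,0.073,0.005,0,0,-27.3]]'; python3 drive.py '[[0,0,0.004,0,0,0,0],[0,0.001,0.008,0,0,0,0],[0,0.001,0.011,0,0,0,0],[0,0.001,0.012,0,0,0,0],[0,0.001,0.012,0,0,0,0]]'; python3 arc.py | tail -2
python3 - <<'E'
from m3 import *
cv2.imwrite("pics/p2.png",cv2.resize(V("side").im[200:315,175:335],None,fx=4,fy=4))
E
```

```text
time: 4.3
tool_pos: [0.4116, 0.133, 0.0039]
tool_rot: [[0.752, 0.659, 0.001], [0.659, -0.752, 0.0], [0.001, 0.001, -1.0]]
ft_force: [-0.3, -1.2, 0.2]
grip_width: -0.001
finger_force: 0.1
time: 4.72
tool_pos: [0.4194, 0.1251, 0.0036]
tool_rot: [[0.752, 0.66, 0.0], [0.66, -0.752, 0.0], [0.0, 0.0, -1.0]]
ft_force: [0.4, -0.0, 0.3]
grip_width: 0.002
finger_force: 0.0
217 41.3 [0.4129 0.1261] [-0.0043 -0.005  -0.0014]
220.5 41.3 [0.4155 0.1211] [-0.0056  0.0005 -0.0014]
```

View pics/p2.png

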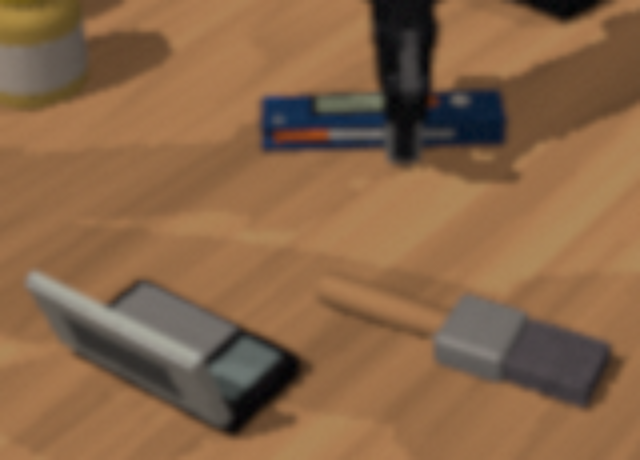

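The side view shows the probe lying in the slot, orange at (300,135). One small extra push, then retreat, lift, open, and remeasure the thermometer.

```bash
python3 drive.py '[[0,0,0.002,0,0,0,0],[0,0,0.003,0,0,0,0],[0,0,0.003,0,0,0,0],[0,0,-0.012,0,0,0,0],[0.6,0,-0.03,-0.04,0,0,0],[0.6,0,-0.06,-0.08,0,0,0],[0.6,0,-0.1,-0.085,0,0,0],[0.6,0,-0.12,-0.085,0,0,0],[0.6,0,-0.12,-0.085,0,0,0]]'; cat > mt.py <<'E'
from m3 import *
b,g,rr=[x.astype(int) for x in cv2.split(up(t.im))]
import sys; z=float(sys.argv[1]) if len(sys.argv)>1 else .022
x0,y0,x1,y1=map(int,sys.argv[2:6]) if len(sys.argv)>2 else (205,180,275,245)
c=dn(big(((b-rr)>15).astype(np.uint8),[8*x0,8*y0,8*x1,8*y1])); print("thermo",rect(t.plane(c,z)))
E
python3 mt.py
```

```text
time: 5.57
tool_pos: [0.3374, 0.2193, 0.0899]
tool_rot: [[0.747, 0.665, 0.002], [0.665, -0.747, 0.003], [0.003, -0.001, -1.0]]
ft_force: [0.3, 0.7, 0.1]
grip_width: 0.6
finger_force: 0.0
thermo (array([449.4845, 105.0318]), (152.41769409179688, 33.67531204223633), 41.65546417236328)
```

```bash
python3 go.py .4492 .1046 .006 41.6
```

```text
d [0.0079 0.1575 0.0833] rv [-0.01 -0.09 -0.  ] now [0.3387 0.217  0.0893] rows>= 4.3
```

```bash
python3 drive.py '[[0.6,0.008,0.04,0,0,0,0],[0.6,0.008,0.08,0,0,0,0],[0.6,0.008,0.12,0,0,0,0],[0.6,0.008,0.157,0,0,0,0],[0.6,0.008,0.1575,0.02,0,0,0],[0.6,0.008,0.1575,0.05,0,0,0],[0.6,0.008,0.1575,0.078,0,0,0],[0.6,0.008,0.1575,0.083,0,0,0],[0.6,0.008,0.1575,0.083,0,0,0],[0,0.008,0.1575,0.083,0,0,0]]' 40; python3 drive.py '[[0,0,0,0,0,0,0],[0,0,0,0,0,0,0],[0,0,0,0,0,0,0]]'; python3 drive.py '[[0,0,0,-0.03,0,0,0],[0,0,0,-0.07,0,0,0],[0,0,0,-0.1,0,0,0],[0,0,0,-0.1,0,0,0]]'; python3 go.py .5 -.1 .1 -5.75
```

```text
time: 6.45
tool_pos: [0.4498, 0.1017, 0.0059]
tool_rot: [[0.751, 0.66, -0.0], [0.66, -0.751, -0.0], [-0.001, -0.0, -1.0]]
ft_force: [-1.4, 0.3, 0.5]
grip_width: 0.476
finger_force: 0.2
time: 6.7
tool_pos: [0.4505, 0.102, 0.0065]
tool_rot: [[0.751, 0.66, 0.002], [0.66, -0.751, 0.0], [0.002, 0.001, -1.0]]
ft_force: [-0.2, 0.7, 3.0]
grip_width: 0.414
finger_force: 40.8
time: 7.03
tool_pos: [0.4533, 0.103, 0.1109]
tool_rot: [[0.751, 0.66, 0.009], [0.66, -0.751, 0.002], [0.008, 0.005, -1.0]]
ft_force: [0.8, 0.3, -2.6]
grip_width: 0.409
finger_force: 41.2
d [-0.099   0.1832  0.011 ] rv [ 0.07 -0.55 47.05] now [0.4533 0.103  0.1109] rows>= 6.6
```

```bash
python3 go.py .5736 -.1436 .075 -5.75;
```

```text
d [-0.0727  0.2644  0.0366] rv [ 0.07 -0.55 47.05] now [0.4533 0.103  0.1109] rows>= 6.6
```

```bash
python3 drive.py '[[0,-0.01,0.035,0,0,0,7],[0,-0.02,0.07,0,0,0,14],[0,-0.03,0.11,0,0,0,21],[0,-0.042,0.15,0,0,0,28],[0,-0.054,0.19,0.01,0,0,35],[0,-0.064,0.23,0.02,0,0,42],[0,-0.072,0.262,0.03,0,0,47],[0,-0.0727,0.2644,0.036,0.07,-0.5,47.05],[0,-0.0727,0.2644,0.036,0.07,-0.5,47.05],[0,-0.0727,0.2644,0.036,0.07,-0.5,47.05]]'; python3 go.py .5736 -.1436 .045 -5.75
python3 - <<'E'
from m3 import *
s=V("side"); a=cv2.resize(t.im[110:240,270:400],None,fx=4,fy=4); b=cv2.resize(s.im[110:240,210:320],None,fx=3,fy=4); b=cv2.resize(s.im[115:215,220:320],(390,520)); cv2.imwrite("pics/p3.png",np.hstack([a[:520,:400],b]))
E
```

```text
time: 7.87
tool_pos: [0.569, -0.1442, 0.069]
tool_rot: [[0.995, -0.1, -0.01], [-0.1, -0.995, -0.001], [-0.01, 0.002, -1.0]]
ft_force: [0.1, 1.2, -2.1]
grip_width: 0.414
finger_force: 41.2
d [ 0.0048 -0.0011  0.0239] rv [0.1  0.55 0.03] now [ 0.569  -0.1442  0.069 ] rows>= 0.6
```

View pics/p3.png

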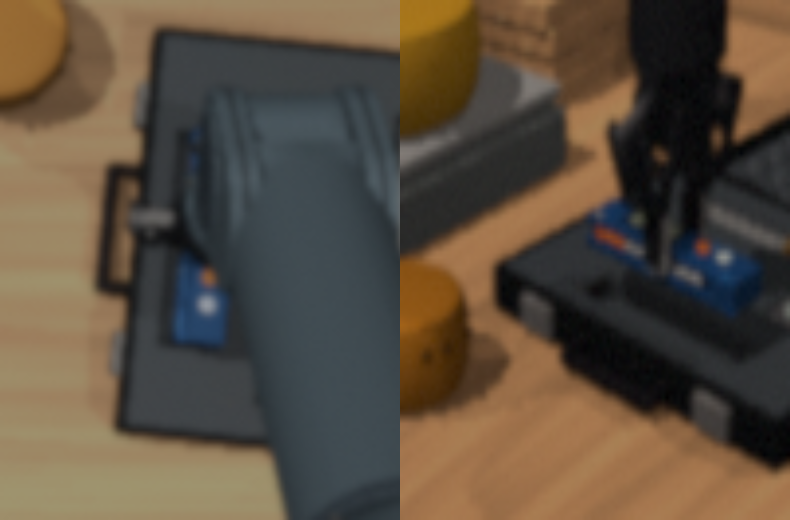

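The thermometer is held level over the pocket. In the top view its -x end is at crop position (198,343). I'll measure that end to get the along-axis offset.

```bash
python3 - <<'E'
from m3 import *
s=r.read_state(); R=np.array(s["tool_rot"]); p=np.array(s["tool_pos"]); print(p)
for v,roi in((t,[300,140,350,210]),):
    b,g,rr=[x.astype(int) for x in cv2.split(up(v.im))]
    c=dn(big(((b-rr)>15).astype(np.uint8),[8*k for k in roi])); P=v.plane(c,p[2]+.0155); L=(P-p)@R
    e=L[:,0]; print("min x",np.sort(e)[:8].mean(), "y at end",L[e<e.min()+.012][:,1].min(),L[e<e.min()+.012][:,1].max())
    f=F(p[:2]+0,-5.75); print("edge",f.edge(-.09,-.065,np.arange(-.01,.011,.004),0,p[2]+.0155,1),f.edge(-.09,-.065,np.arange(-.01,.011,.004),0,p[2]+.0155,-1))
E
```

```text
[ 0.5695 -0.1431  0.07  ]
min x -0.10962159915023417 y at end 0.06324326027613379 0.09172244639915271
edge [-74.03   2.     0.33] [-81.93   6.66   0.5 ]
```

```bash
python3 - <<'E'
from m3 import *
s=r.read_state(); R=np.array(s["tool_rot"]); p=np.array(s["tool_pos"])
b,g,rr=[x.astype(int) for x in cv2.split(up(t.im))]
for th in(15,30,45):
    c=dn(big(((b-rr)>th).astype(np.uint8),[8*k for k in [308,183,328,203]])); P=t.plane(c,p[2]+.0155); L=(P-p)@R
    e=L[:,0]; k=e<e.min()+.012; print(th,"min x",np.sort(e)[:20].mean(), "y at end",L[k][:,1].min(),L[k][:,1].max())
E
```

```text
15 min x -0.07905530511970801 y at end -0.02066593678540996 0.02144629291592757
30 min x -0.0771876498542096 y at end -0.018879414578691234 0.019693951642282586
45 min x -0.07569645225990185 y at end -0.017204353498408795 0.017904907263154347
```

```bash
python3 go.py .5723 -.1435 .040 -5.75
```

```text
d [ 0.0029 -0.0001  0.0301] rv [0.1  0.45 0.13] now [ 0.5696 -0.1433  0.0701] rows>= 0.7
```

```bash
python3 drive.py '[[0,0.001,0,0.005,0,0.3,0],[0,0.003,0,0.01,0.1,0.5,0.1],[0,0.003,0,0.02,0.1,0.5,0.1],[0,0.003,0,0.028,0.1,0.5,0.1],[0,0.003,0,0.03,0.1,0.5,0.1],[0,0.003,0,0.03,0.1,0.5,0.1]]'; python3 drive.py '[[0,0,0,0.002,0,0,0],[0,0,0,0.004,0,0,0],[0,0,0,0.005,0,0,0],[0,0,0,0.005,0,0,0]]';python3 go.py .5723 -.1435 .034 -5.75
```

```text
time: 8.57
tool_pos: [0.5713, -0.1448, 0.0381]
tool_rot: [[0.995, -0.102, -0.002], [-0.102, -0.995, -0.0], [-0.002, 0.0, -1.0]]
ft_force: [-0.6, -1.0, -1.5]
grip_width: 0.406
finger_force: 41.2
time: 8.9
tool_pos: [0.5729, -0.1448, 0.0349]
tool_rot: [[0.995, -0.102, 0.001], [-0.102, -0.995, -0.001], [0.002, 0.0, -1.0]]
ft_force: [-0.3, 0.8, -0.9]
grip_width: 0.409
finger_force: 41.5
d [-0.0008 -0.0013  0.0009] rv [ 0.02 -0.09 -0.1 ] now [ 0.5729 -0.1448  0.0349] rows>= 0.0
```

```bash
python3 drive.py '[[0,0,-0.001,0.001,0,0,0],[0,0,-0.001,0.002,0,0,0],[0,0,-0.001,0.002,0,0,0]]'; python3 drive.py '[[0,0,0,0.001,0,0,0],[0,0,0,0.002,0,0,0],[0,0,0,0.002,0,0,0]]'; python3 go.py .5723 -.1435 .034 -5.75
```

```text
time: 9.15
tool_pos: [0.5732, -0.1443, 0.0332]
tool_rot: [[0.995, -0.102, 0.002], [-0.102, -0.995, -0.001], [0.002, 0.001, -1.0]]
ft_force: [-1.6, -0.2, 4.6]
grip_width: 0.412
finger_force: 42.0
time: 9.4
tool_pos: [0.573, -0.144, 0.0313]
tool_rot: [[0.995, -0.102, 0.001], [-0.102, -0.995, -0.001], [0.002, 0.001, -1.0]]
ft_force: [-1.9, 1.4, 7.4]
grip_width: 0.412
finger_force: 43.9
d [-0.0008 -0.0004 -0.0027] rv [ 0.04 -0.09 -0.1 ] now [ 0.573  -0.144   0.0313] rows>= 0.1
```

Contact is on the beads. I'll release, lift, shut the fingers and press from above.

```bash
python3 drive.py '[[0.6,0,0,-0.001,0,0,0],[0.6,0,0,-0.001,0,0,0],[0.6,0,0,-0.001,0,0,0],[0.6,0,0,-0.03,0,0,0],[0.6,0,0,-0.06,0,0,0],[0,0,0,-0.06,0,0,0],[0,0,0,-0.06,0,0,0],[0,0,0,-0.06,0,0,0]]'; python3 go.py .5736 -.1436 .055 -5.75; python3 go.py .6283 -.1491 .055 -5.75;  python3 - <<'E'
from m3 import *
s=V("side"); a=cv2.resize(t.im[110:240,270:400],None,fx=4,fy=4); b=cv2.resize(s.im[115:215,220:320],(390,520)); cv2.imwrite("pics/p4.png",np.hstack([a[:520,:400],b]))
E
```

```text
time: 10.07
tool_pos: [0.572, -0.144, 0.0901]
tool_rot: [[0.995, -0.102, -0.0], [-0.102, -0.995, -0.001], [-0.0, 0.001, -1.0]]
ft_force: [-0.4, -0.4, -0.1]
grip_width: 0.184
finger_force: 0.0
d [ 0.0015 -0.0006  0.0351] rv [ 0.04  0.01 -0.09] now [ 0.572  -0.144   0.0901] rows>= 0.8
d [ 0.0565 -0.0007  0.035 ] rv [ 0.04  0.01 -0.09] now [ 0.572  -0.144   0.0901] rows>= 1.6
```

View pics/p4.png

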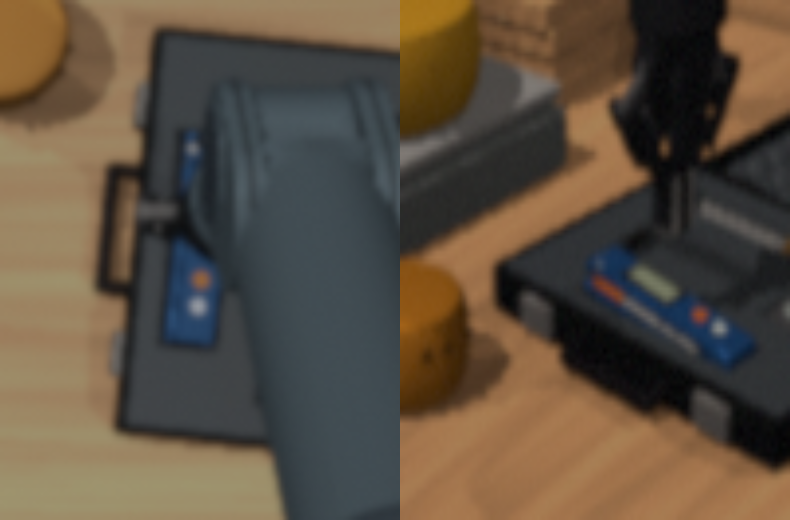

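The thermometer sits in the pocket mouth on the beads, aligned with the pocket. Next I'll press the +x end, then the -x end.

```bash
python3 drive.py '[[0,0.03,0,0.01,0,0,0],[0,0.0565,0,0.03,0,0,0],[0,0.0565,0,0.04,0,0,0],[0,0.0565,0,0.044,0,0,0],[0,0.0565,0,0.048,0,0,0],[0,0.0565,0,0.051,0,0,0],[0,0.0565,0,0.053,0,0,0],[0,0.0565,0,0.053,0,0,0]]'; python3 drive.py '[[0,0,0,0.001,0,0,0],[0,0,0,0.001,0,0,0]]'; python3 drive.py '[[0,0,0,-0.02,0,0,0],[0,-0.04,0,-0.02,0,0,0],[0,-0.08,0,-0.02,0,0,0],[0,-0.113,0,-0.018,0,0,0],[0,-0.113,0,-0.01,0,0,0],[0,-0.113,0,-0.006,0,0,0],[0,-0.113,0,-0.002,0,0,0],[0,-0.113,0,0,0,0,0],[0,-0.113,0,0,0,0,0]]'
```

```text
time: 10.83
tool_pos: [0.6279, -0.1498, 0.0374]
tool_rot: [[0.995, -0.102, -0.001], [-0.102, -0.995, -0.001], [-0.001, 0.001, -1.0]]
ft_force: [0.2, 0.4, -0.4]
grip_width: -0.005
finger_force: 0.0
time: 11.0
tool_pos: [0.628, -0.1499, 0.0372]
tool_rot: [[0.995, -0.102, -0.001], [-0.102, -0.995, -0.001], [-0.001, 0.001, -1.0]]
ft_force: [-2.4, 0.7, 4.1]
grip_width: -0.001
finger_force: 2.3
time: 11.75
tool_pos: [0.5176, -0.1384, 0.0371]
tool_rot: [[0.995, -0.102, 0.001], [-0.102, -0.995, -0.001], [0.001, 0.001, -1.0]]
ft_force: [-3.9, 0.9, 8.7]
grip_width: -0.002
finger_force: 4.7
```

```bash
python3 drive.py '[[0,0,0,0.001,0,0,0],[0,0,0,0.001,0,0,0]]'; python3 drive.py '[[0,0,0,-0.015,0,0,0],[0,0.04,0,-0.015,0,0,0],[0,0.08,0,-0.015,0,0,0],[0,0.113,0,-0.012,0,0,0],[0,0.113,0,-0.004,0,0,0],[0,0.113,0,0,0,0,0],[0,0.113,0,0.0005,0,0,0],[0,0.113,0,0.0005,0,0,0]]';python3 drive.py '[[0,0,0,-0.04,0,0,0],[0,0,0,-0.08,0,0,0],[0,0,-0.04,-0.09,0,0,0],[0,0,-0.08,-0.09,0,0,0],[0,-0.03,-0.12,-0.09,0,0,0],[0,-0.06,-0.16,-0.09,0,0,0],[0,-0.09,-0.20,-0.09,0,0,0],[0,-0.12,-0.24,-0.09,0,0,0]]'; python3 go.py .39 .45 .12 4;  python3 mt.py .037 300 120 345 210; python3 - <<'E'
from m3 import *
f=F([.5736,-.1436],-5.75); q=np.arange(-.012,.013,.004)
print("x+",f.edge(.07,.09,q,0,.037,-1),"x-",f.edge(-.09,-.07,q,0,.037,1))
E
```

```text
time: 11.92
tool_pos: [0.5176, -0.1385, 0.037]
tool_rot: [[0.995, -0.102, 0.001], [-0.102, -0.995, -0.001], [0.001, 0.001, -1.0]]
ft_force: [-7.0, 1.2, 21.8]
grip_width: -0.003
finger_force: 10.3
time: 12.58
tool_pos: [0.6333, -0.1495, 0.0371]
tool_rot: [[0.995, -0.101, 0.009], [-0.101, -0.995, -0.001], [0.009, -0.0, -1.0]]
ft_force: [5.1, 0.6, 6.4]
grip_width: 0.001
finger_force: 3.4
time: 13.25
tool_pos: [0.5494, 0.0741, 0.1246]
tool_rot: [[0.995, -0.102, -0.0], [-0.102, -0.995, -0.001], [-0.0, 0.001, -1.0]]
ft_force: [-0.1, 1.4, 0.3]
grip_width: -0.002
finger_force: 0.0
d [-0.1969 -0.3577  0.0044] rv [ 0.04  0.01 -9.86] now [0.5494 0.0741 0.1246] rows>= 9.8
thermo (array([ 574.6434, -144.4688]), (42.70215606689453, 161.09323120117188), 84.15604400634766)
x+ [76.49 -9.85  1.55] x- [-75.06   1.99   0.38]
```

The thermometer is home: both ends at top z = 37 mm, centre within 1.5 mm. On to the scale cover: go behind it (+y side).

```bash
python3 drive.py '[[0,-0.19,-0.36,0,0,0,-9.8],[0,-0.19,-0.36,0,0,0,-9.8],[0,-0.19,-0.36,0,0,0,-9.8],[0,-0.19,-0.36,0,0,0,-9.8],[0,-0.19,-0.36,0,0,0,-9.8],[0,-0.19,-0.36,0,0,0,-9.8],[0,-0.19,-0.36,0,0,0,-9.8],[0,-0.19,-0.36,0,0,0,-9.8],[0,-0.19,-0.36,0,0,0,-9.8],[0,-0.19,-0.36,0,0,0,-9.8]]'; python3 go.py .3887 .4293 .05 4; python3 - <<'E'
from m3 import *
sc=F([.3936,.338],4.0); p=np.arange(-.045,.046,.005)
print("sc y- z15",sc.edge(-.05,-.02,p,1,.0155,-1))
E
```

```text
time: 14.18
tool_pos: [0.3963, 0.4535, 0.1245]
tool_rot: [[0.997, 0.071, -0.0], [0.071, -0.997, 0.001], [-0.0, -0.001, -1.0]]
ft_force: [0.0, -0.1, -0.6]
grip_width: 0.002
finger_force: 0.0
d [-0.0092  0.0237  0.0745] rv [-0.03  0.03  0.1 ] now [0.3963 0.4535 0.1245] rows>= 1.9
sc y- z15 [-29.23  -2.8    3.89]
```

```bash
python3 drive.py '[[0,-0.008,0,0.035,0,0,0],[0,-0.008,0,0.07,0,0,0],[0,-0.008,0.02,0.0745,0,0,0],[0,-0.008,0.037,0.0745,0,0,0],[0,-0.008,0.044,0.0745,0,0,0],[0,-0.008,0.05,0.0745,0,0,0],[0,-0.008,0.057,0.0745,0,0,0],[0,-0.008,0.0635,0.0725,0,0,0],[0,-0.008,0.069,0.0695,0,0,0],[0,-0.008,0.0735,0.068,0,0,0]]';python3 go.py .3887 .3798 .056 4; python3 - <<'E'
from m3 import *
s=V("side"); cv2.imwrite("pics/p5.png",cv2.resize(s.im[200:315,155:315],None,fx=4,fy=4))
E
```

```text
time: 15.07
tool_pos: [0.396, 0.3762, 0.0574]
tool_rot: [[0.998, 0.069, 0.001], [0.069, -0.998, 0.0], [0.001, -0.0, -1.0]]
ft_force: [0.5, 0.5, 0.2]
grip_width: 0.002
finger_force: 0.1
d [-0.0071 -0.0041  0.0014] rv [-0.01 -0.07 -0.04] now [0.396  0.3762 0.0574] rows>= 0.2
```

View pics/p5.png

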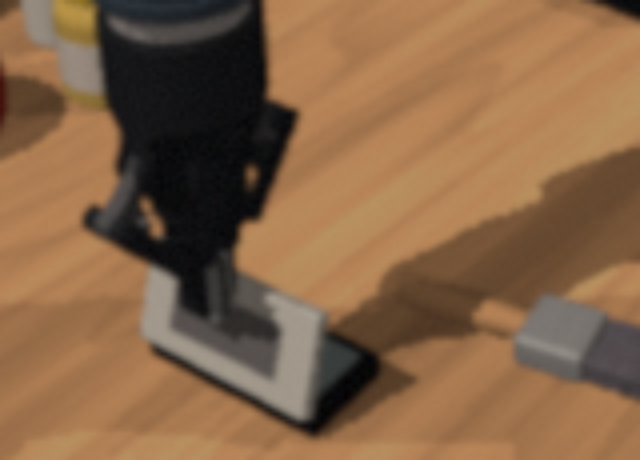

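The cover is now about upright with the fingers behind it. I'll continue the arc over and down.

```bash
python3 drive.py '[[0,-0.004,0.007,0.002,0,0,0],[0,-0.004,0.012,0.0045,0,0,0],[0,-0.004,0.017,0.0075,0,0,0],[0,-0.004,0.021,0.011,0,0,0],[0,-0.004,0.025,0.0145,0,0,0],[0,-0.004,0.0275,0.019,0,0,0],[0,-0.004,0.03,0.0235,0,0,0],[0,-0.004,0.032,0.028,0,0,0],[0,-0.004,0.034,0.032,0,0,0],[0,-0.004,0.034,0.032,0,0,0]]'; python3 drive.py '[[0,0,0,0.001,0,0,0],[0,0,0,0.002,0,0,0],[0,0,0,0.002,0,0,0]]'
```

```text
time: 16.0
tool_pos: [0.3939, 0.3419, 0.0242]
tool_rot: [[0.998, 0.069, 0.0], [0.069, -0.998, -0.001], [0.0, 0.001, -1.0]]
ft_force: [0.1, -0.4, -0.7]
grip_width: -0.002
finger_force: 0.0
time: 16.25
tool_pos: [0.394, 0.3421, 0.0239]
tool_rot: [[0.998, 0.069, 0.001], [0.069, -0.998, -0.001], [0.001, 0.001, -1.0]]
ft_force: [-3.2, -4.6, 18.8]
grip_width: -0.002
finger_force: 9.4
```

```bash
python3 drive.py '[[0,0,0,-0.03,0,0,0],[0.9,0,0,-0.07,0,0,0],[0.9,0.03,0.03,-0.08,0,0,0],[0.9,0.06,0.06,-0.08,0,0,0],[0.9,0.08,0.09,-0.08,0,0,0],[0.9,0.1,0.13,-0.08,0,0,0],[0.9,0.1,0.16,-0.08,0,0,0],[0.9,0.1,0.16,-0.08,0,0,0]]'; python3 - <<'E'
from m3 import *
s=V("side"); cv2.imwrite("pics/p6.png",np.hstack([cv2.resize(t.im[195:265,120:200],None,fx=5,fy=5),cv2.resize(s.im[240:310,175:255],None,fx=5,fy=5)]))
sc=F([.395,.3395],4.0); q=np.arange(-.02,.021,.004); p=np.arange(-.045,.046,.005)
for z in(.0155,.024): print(z,"x+",sc.edge(.045,.07,q,0,z,1),"x-",sc.edge(-.07,-.045,q,0,z,-1),"y-",sc.edge(-.05,-.02,p,1,z,-1),"y+",sc.edge(.02,.05,p,1,z,1))
E
```

```text
time: 16.92
tool_pos: [0.5069, 0.1801, 0.1019]
tool_rot: [[0.998, 0.058, -0.0], [0.058, -0.998, -0.007], [-0.001, 0.007, -1.0]]
ft_force: [0.6, -1.5, -0.5]
grip_width: 0.898
finger_force: 0.0
0.0155 x+ [nan nan nan] x- [-61.54  -0.32   0.6 ] y- [-44.84   0.53   1.13] y+ [21.29 -0.15  7.27]
0.024 x+ [ 60.91 -24.69   5.74] x- [-61.27  -0.76   0.66] y- [-46.29   0.4    0.99] y+ [21.16  2.1   7.06]m3.py:13: RuntimeWarning: invalid value encountered in scalar divide
  d=np.maximum(np.gradient(v)*sgn,0); k=np.argmax(d); sl=slice(max(k-6,0),k+7); out.append((u[sl]*d[sl]).sum()/d[sl].sum())
```

View pics/p6.png

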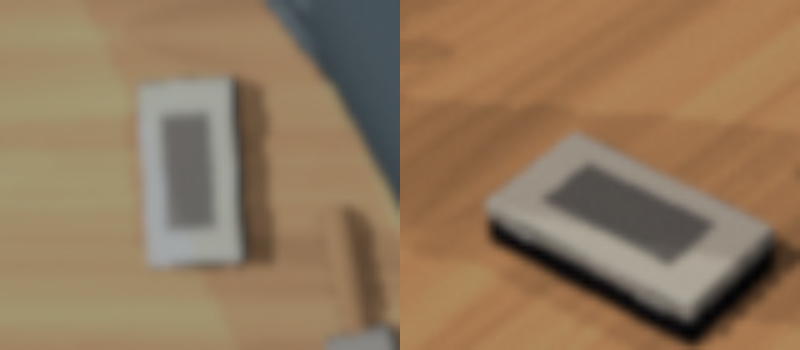

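The scale is shut: the cover is at about (190,172) in the left crop, with the dark label centred on it. Now measure the pale cover.

```bash
cat > ms.py <<'E'
from m3 import *
b,g,rr=[x.astype(int) for x in cv2.split(up(t.im))]
for th in (25,35,45):
    c=dn(big(((rr-b<th)&(rr+g+b>300)).astype(np.uint8),[8*k for k in[140,200,175,255]])); print(th,rect(t.plane(c,.024)))
E
python3 ms.py; python3 go.py .39 .335 .1 3
```

```text
25 (array([394.2945, 340.464 ]), (112.33982849121094, 58.635162353515625), 4.052111625671387)
35 (array([394.3651, 340.8522]), (114.57245635986328, 59.796485900878906), 3.798038959503174)
45 (array([394.3935, 341.502 ]), (117.01953125, 62.136993408203125), 3.1246509552001953)
d [-0.1044 -0.1529  0.0026] rv [ 0.01 -0.01  0.93] now [0.5046 0.1896 0.1026] rows>= 4.4
```

```bash
python3 go.py .3943 .3403 .0 4;  python3 drive.py '[[1,-0.027,-0.04,0,0,0,-0.3],[1,-0.054,-0.08,0,0,0,-0.3],[1,-0.08,-0.115,0,0,0,-0.3],[1,-0.103,-0.15,0,0,0,-0.3],[1,-0.1,-0.158,0,0,0,-0.3],[1,-0.1,-0.158,0,0,0,-0.3]]'; python3 go.py .3943 .3403 .0 4
```

```text
d [-0.0998 -0.1579  0.1026] rv [ 0.01 -0.01 -0.07] now [0.5046 0.1896 0.1026] rows>= 5.1
time: 17.57
tool_pos: [0.3891, 0.3482, 0.1033]
tool_rot: [[0.996, 0.086, -0.001], [0.086, -0.996, 0.005], [-0.0, -0.005, -1.0]]
ft_force: [-0.1, 1.0, -0.3]
grip_width: 1.002
finger_force: 0.0
d [0.0046 0.0088 0.1033] rv [-0.28  0.02  0.95] now [0.3891 0.3482 0.1033] rows>= 2.5
```

```bash
python3 drive.py '[[1,0,0,0,0,0,0],[1,0,0,0,0,0,0]]'; python3 go.py .3943 .3403 .0 4
```

```text
time: 17.73
tool_pos: [0.3938, 0.3402, 0.1025]
tool_rot: [[0.997, 0.075, 0.0], [0.075, -0.997, -0.001], [0.0, 0.001, -1.0]]
ft_force: [-0.1, 0.1, 0.3]
grip_width: 0.998
finger_force: 0.0
d [ 0.0005 -0.0002  0.1025] rv [ 0.07 -0.01  0.33] now [0.3938 0.3402 0.1025] rows>= 2.5
```

```bash
python3 drive.py '[[1,0,0,0.035,0,0,0.3],[1,0,0,0.065,0,0,0.3],[1,0,0,0.09,0,0,0.3],[1,0,0,0.1,0,0,0.3],[1,0,0,0.102,0,0,0.3],[1,0,0,0.102,0,0,0.3],[0.5,0,0,0.102,0,0,0.3],[0.5,0,0,0.102,0,0,0.3],[0.5,0,0,0.102,0,0,0.3],[0.5,0,0,0.102,0,0,0.3]]' 50; python3 drive.py '[[0.5,0,0,-0.002,0,0,0],[0.5,0,0,-0.02,0,0,0],[0.5,0,0,-0.06,0,0,0],[0.5,0,0,-0.1,0,0,0],[0.5,0,0,-0.1,0,0,0],[0.5,0,0,-0.1,0,0,0]]'
```

```text
time: 18.57
tool_pos: [0.3952, 0.341, 0.0025]
tool_rot: [[0.998, 0.069, 0.003], [0.069, -0.998, 0.001], [0.003, -0.001, -1.0]]
ft_force: [-0.5, -0.4, 7.8]
grip_width: 0.661
finger_force: 52.7
time: 19.07
tool_pos: [0.3956, 0.3412, 0.1033]
tool_rot: [[0.998, 0.069, 0.005], [0.069, -0.998, 0.003], [0.005, -0.002, -1.0]]
ft_force: [-0.6, -0.3, -2.3]
grip_width: 0.662
finger_force: 54.6
```

```bash
python3 drive.py '[[0.5,0,0,-0.01,0,0,0],[0.5,0.19,0.58,-0.01,0,0,9.7],[0.5,0.19,0.58,-0.01,0,0,9.7],[0.5,0.19,0.58,-0.01,0,0,9.7],[0.5,0.19,0.58,-0.01,0,0,9.7],[0.5,0.19,0.58,-0.01,0,0,9.7],[0.5,0.19,0.58,-0.01,0,0,9.7],[0.5,0.19,0.58,-0.01,0,0,9.7],[0.5,0.19,0.58,-0.01,0,0,9.7],[0.5,0.19,0.58,-0.01,0,0,9.7]]'; python3 go.py .6168 -.2265 .1 -5.75
```

```text
time: 19.9
tool_pos: [0.5343, -0.0096, 0.11]
tool_rot: [[0.995, -0.1, -0.003], [-0.1, -0.995, -0.001], [-0.003, 0.001, -1.0]]
ft_force: [1.3, 1.0, -1.4]
grip_width: 0.661
finger_force: 54.6
d [0.1038 0.2076 0.0099] rv [0.05 0.14 0.01] now [ 0.5343 -0.0096  0.11  ] rows>= 5.6
```

```bash
python3 drive.py '[[0.5,0.02,0.04,0,0,0,0],[0.5,0.04,0.08,0,0,0,0],[0.5,0.06,0.12,0,0,0,0],[0.5,0.08,0.16,0,0,0,0],[0.5,0.1,0.2,0.01,0,0,0],[0.5,0.104,0.208,0.03,0,0,0],[0.5,0.104,0.208,0.05,0,0,0],[0.5,0.104,0.208,0.05,0,0,0],[0.5,0.104,0.208,0.05,0,0,0],[0.5,0.104,0.208,0.05,0,0,0]]'; python3 go.py .6168 -.2265 .0335 -5.75
```

```text
time: 20.73
tool_pos: [0.6178, -0.2228, 0.0614]
tool_rot: [[0.995, -0.098, -0.0], [-0.098, -0.995, 0.001], [-0.0, -0.001, -1.0]]
ft_force: [0.2, 0.3, -1.3]
grip_width: 0.665
finger_force: 54.5
d [-0.0007  0.0038  0.0279] rv [-0.05  0.02  0.12] now [ 0.6178 -0.2228  0.0614] rows>= 0.7
```

```bash
python3 drive.py '[[0.5,-0.001,0.0035,0.005,0,0,0.1],[0.5,-0.001,0.0035,0.015,0,0,0.1],[0.5,-0.001,0.0035,0.022,0,0,0.1],[0.5,-0.001,0.0035,0.026,0,0,0.1],[0.5,-0.001,0.0035,0.027,0,0,0.1],[0.5,-0.001,0.0035,0.027,0,0,0.1]]'; python3 go.py .6168 -.2265 .031 -5.75; python3 drive.py '[[0.5,0,0,0.0015,0,0,0],[0.5,0,0,0.003,0,0,0],[0.5,0,0,0.003,0,0,0]]'; python3 go.py .6168 -.2265 .031 -5.75
```

```text
time: 21.23
tool_pos: [0.6162, -0.2278, 0.0335]
tool_rot: [[0.995, -0.102, -0.001], [-0.102, -0.995, -0.0], [-0.001, 0.0, -1.0]]
ft_force: [-0.1, -0.4, -1.9]
grip_width: 0.66
finger_force: 54.6
d [ 0.0005 -0.0014  0.0025] rv [ 0.02  0.03 -0.08] now [ 0.6162 -0.2278  0.0335] rows>= 0.1
time: 21.48
tool_pos: [0.6169, -0.228, 0.0314]
tool_rot: [[0.995, -0.102, 0.001], [-0.102, -0.995, -0.001], [0.001, 0.0, -1.0]]
ft_force: [0.2, 0.0, -1.5]
grip_width: 0.656
finger_force: 54.6
d [-0.0003 -0.0015  0.0004] rv [ 0.02 -0.07 -0.1 ] now [ 0.6169 -0.228   0.0314] rows>= 0.0
```

```bash
python3 drive.py '[[0.5,0,-0.001,0.001,0,0,0],[0.5,0,-0.001,0.002,0,0,0],[0.5,0,-0.001,0.002,0,0,0]]'; python3 drive.py '[[0.5,0,0,0.001,0,0,0],[0.5,0,0,0.001,0,0,0]]'
```

```text
time: 21.73
tool_pos: [0.6171, -0.2272, 0.0299]
tool_rot: [[0.995, -0.102, 0.001], [-0.102, -0.995, -0.001], [0.001, 0.001, -1.0]]
ft_force: [-1.0, 1.3, 4.6]
grip_width: 0.661
finger_force: 55.2
time: 21.9
tool_pos: [0.6173, -0.2269, 0.029]
tool_rot: [[0.995, -0.102, 0.002], [-0.102, -0.995, -0.001], [0.002, 0.0, -1.0]]
ft_force: [-1.5, 0.4, 4.9]
grip_width: 0.661
finger_force: 55.3
```

```bash
python3 drive.py '[[0.8,0,0,-0.001,0,0,0],[0.8,0,0,-0.001,0,0,0],[0.8,0,0,-0.002,0,0,0],[0.8,0,0,-0.03,0,0,0],[0.8,0,0,-0.06,0,0,0],[0,0,0,-0.06,0,0,0],[0,0,0,-0.06,0,0,0],[0,0,0,-0.06,0,0,0],[0,0,0,-0.06,0,0,0],[0,0,0,-0.06,0,0,0]]'; python3 go.py .6554 -.2302 .055 -5.75
```

```text
time: 22.73
tool_pos: [0.6157, -0.2269, 0.0868]
tool_rot: [[0.995, -0.102, -0.002], [-0.102, -0.995, -0.0], [-0.002, 0.0, -1.0]]
ft_force: [-0.7, -0.4, -0.9]
grip_width: 0.093
finger_force: 0.0
d [ 0.0399 -0.0008  0.0317] rv [ 0.01  0.1  -0.09] now [ 0.6157 -0.2269  0.0868] rows>= 1.2
```

```bash
python3 drive.py '[[0,0.03,0,0.01,0,0,0],[0,0.04,0,0.025,0,0,0],[0,0.04,0,0.034,0,0,0],[0,0.04,0,0.038,0,0,0],[0,0.04,0,0.042,0,0,0],[0,0.04,0,0.046,0,0,0],[0,0.04,0,0.048,0,0,0],[0,0.04,0,0.048,0,0,0]]'; python3 drive.py '[[0,0,0,-0.018,0,0,0],[0,-0.04,0,-0.018,0,0,0],[0,-0.08,0,-0.016,0,0,0],[0,-0.08,0,-0.01,0,0,0],[0,-0.08,0,-0.006,0,0,0],[0,-0.08,0,-0.002,0,0,0],[0,-0.08,0,0,0,0,0],[0,-0.08,0,0,0,0,0]]'; python3 drive.py '[[0,0,0,0.001,0,0,0],[0,0,0,0.001,0,0,0]]'
```

```text
time: 23.4
tool_pos: [0.6563, -0.2308, 0.0413]
tool_rot: [[0.995, -0.102, 0.0], [-0.102, -0.995, -0.0], [0.0, 0.0, -1.0]]
ft_force: [-1.8, 2.4, 5.7]
grip_width: -0.005
finger_force: 2.7
time: 24.07
tool_pos: [0.5779, -0.2233, 0.0399]
tool_rot: [[0.995, -0.102, 0.001], [-0.102, -0.995, -0.001], [0.001, 0.001, -1.0]]
ft_force: [-0.1, 0.3, 1.2]
grip_width: 0.001
finger_force: 0.0
time: 24.23
tool_pos: [0.5779, -0.2232, 0.0392]
tool_rot: [[0.995, -0.102, 0.002], [-0.102, -0.995, -0.001], [0.002, 0.001, -1.0]]
ft_force: [-0.8, -0.1, -0.0]
grip_width: -0.003
finger_force: 0.0
```

```bash
python3 drive.py '[[0,0,0,0.001,0,0,0],[0,0,0,0.0015,0,0,0],[0,0,0,0.0015,0,0,0]]'; python3 drive.py '[[0,0,0,-0.015,0,0,0],[0,0.04,0,-0.015,0,0,0],[0,0.08,0,-0.013,0,0,0],[0,0.08,0,-0.006,0,0,0],[0,0.08,0,-0.002,0,0,0],[0,0.08,0,0,0,0,0],[0,0.08,0,0,0,0,0],[0,0.08,0,0,0,0,0]]'
```

```text
time: 24.48
tool_pos: [0.578, -0.2232, 0.0389]
tool_rot: [[0.995, -0.102, 0.002], [-0.102, -0.995, -0.001], [0.002, 0.001, -1.0]]
ft_force: [-2.1, 0.7, 10.2]
grip_width: -0.003
finger_force: 4.9
time: 25.15
tool_pos: [0.6584, -0.2306, 0.0391]
tool_rot: [[0.995, -0.101, 0.005], [-0.101, -0.995, -0.0], [0.005, -0.0, -1.0]]
ft_force: [3.1, 1.1, 5.0]
grip_width: -0.006
finger_force: 2.4
```

```bash
python3 drive.py '[[0,0,0,0.0005,0,0,0],[0,0,0,0.001,0,0,0],[0,0,0,0.001,0,0,0]]'; python3 drive.py '[[0,0,0,-0.015,0,0,0],[0,-0.04,0,-0.015,0,0,0],[0,-0.08,0,-0.013,0,0,0],[0,-0.08,0,-0.006,0,0,0],[0,-0.08,0,-0.002,0,0,0],[0,-0.08,0,0,0,0,0],[0,-0.08,0,0,0,0,0],[0,-0.08,0,0,0,0,0]]'; python3 drive.py '[[0,0,0,-0.04,0,0,0],[0,0,0,-0.08,0,0,0],[0,-0.03,-0.03,-0.12,0,0,0],[0,-0.06,-0.06,-0.12,0,0,0],[0,-0.08,-0.1,-0.12,0,0,0],[0,-0.08,-0.14,-0.12,0,0,0],[0,-0.08,-0.18,-0.12,0,0,0],[0,-0.08,-0.22,-0.12,0,0,0],[0,-0.08,-0.26,-0.12,0,0,0],[0,-0.08,-0.3,-0.12,0,0,0]]'; python3 mt.py .037 300 120 345 210; python3 - <<'E'
from m3 import *
b,g,rr=[x.astype(int) for x in cv2.split(up(t.im))]
for th in(300,240): 
    c=dn(big(((rr+g+b)>th).astype(np.uint8),[8*k for k in[332,134,362,180]])); print("scale",rect(t.plane(c,.039)))
# probe rod side view: rod colours along the slot in case frame
E
```

```text
time: 25.4
tool_pos: [0.6584, -0.2306, 0.0389]
tool_rot: [[0.995, -0.101, 0.005], [-0.101, -0.995, -0.0], [0.005, -0.0, -1.0]]
ft_force: [2.5, 1.2, 10.5]
grip_width: 0.006
finger_force: 5.0
time: 26.07
tool_pos: [0.5696, -0.2234, 0.0381]
tool_rot: [[0.995, -0.103, -0.015], [-0.104, -0.995, -0.0], [-0.015, 0.002, -1.0]]
ft_force: [-25.6, 4.5, 35.8]
grip_width: 0.001
finger_force: 17.9
time: 26.9
tool_pos: [0.5274, 0.0792, 0.1571]
tool_rot: [[0.995, -0.102, 0.001], [-0.102, -0.995, -0.001], [0.001, 0.001, -1.0]]
ft_force: [0.5, 0.4, 0.9]
grip_width: 0.005
finger_force: 0.0
thermo (array([ 574.6601, -144.4953]), (42.58444595336914, 160.71482849121094), 84.0006103515625)
scale (array([ 615.9788, -227.9437]), (59.961769104003906, 113.41305541992188), 84.31033325195312)
scale (array([ 615.9172, -228.2211]), (62.6416130065918, 116.42706298828125), 84.44818878173828)
```

```bash
python3 drive.py '[[0,0,0,0,0,0,0],[0,0,0,0,0,0,0],[0,0,0,0,0,0,0]]' | head -1; python3 -c "
from rig import r
print(r.close_job())"
```

```text
time: 27.25
the job is handed in; nothing more can be done
None
```

I handed the job in at about 27 s, with no verdict shown: both instruments are folded shut and pressed home, tops 37 and 39 mm above the bench as they should be and about 2 mm or less off centre, but I viewed 11 pictures, one over your limit of 10.

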